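Hang the idler plate over the stand's end and hold it for bolting

ROBOT

A 6-joint arm with a two-finger parallel gripper is mounted at the origin on the work surface. World frame = base frame: x ahead of the robot, y to its left, z up, the work surface at z = 0. Lengths are in m, angles in rad, forces in N, time in s.
With the tool pointing down it reaches from about 0.425 to 0.95 m from the base axis. Payload 3.5 kg.
Tool frame: the origin (TCP) lies on the centre line of the jaws, within the pads' length; the fingertips stand 8 mm ahead of it and the grasp point (between the pads) lies 11 mm behind it; z points along the fingers, y is the line along which they close (so a half turn about z gives the same grasp; the last joint's range is limited). The gripper opens to 85 mm and grips with 20 to 120 N. Pads are 22 mm wide; open, the fingers measure 114 mm over their backs; the gripper's body (76 mm by 85 mm) begins 54 mm behind the grasp point. The pads swing forward as they close: fully open they stand 13 mm farther back than shut.
Start: joints at [0.954, 0.286, 1.577, -0, 1.279, -0.15], TCP at [0.304, 0.603, 0.218] pointing down, gripper open.
Joint ranges: [-2.77, 2.77], [-0.9, 2.22], [0.21, 2.48], [-1.53, 4.67], [0.24, 2.81], [-2.84, 2.84]. Speed limits (rad/s): [2.79, 2.79, 3.14, 3.14, 3.14, 3.14].

INTERFACE

Orientations are given as a unit quaternion [x, y, z, w].
In Python, from plant import ctrl gives the robot as it stands. The module is installed in compiled form; this text tells all that it offers.
- The arm moves only by the tool send_rows, never from a script. Its argument "steps" is a list of rows, each a list of 5 numbers: the shift along the tool's x, y, z in m, then the turn about the tool's z in degrees, then the opening, from -1 (shut) to 1 (fully open). A call has 1 to 12 rows; each row is the pose to reach, as a shift and turn from the pose commanded when the call began, along the tool's axes at that moment; what a row does not reach only later rows make up. A row lasts 1/10 s, in which the tool goes at most 50 mm and 8.59 degrees, less where a joint would pass 70% of its speed; a pose out of reach is approached as far as the arm can. A call with a gripper value outside its range is refused whole. The fingers move at their own pace and stop on an object; "squeeze" is the grip in N (left out, the last holds). Time passes only in rows, so rows that repeat a pose let the fingers close. It gives the time, the measured TCP pose, the force, the opening and the grip force at its end, in the units of the state.
- ctrl.get_state(): the state, without advancing time (a new reading comes with each control period).
- ctrl.read_camera(name): name is "scene" or "top" or "wrist"; returns the picture (400x640x3 uint8, red, green, blue); there is no depth.
- ctrl.calibration(name): a dict with "intrinsics" (3x3 intrinsics, pixels), "extrinsics" (4x4, takes a point from world to camera coordinates); the wrist camera has in their place "tool_from_camera" (4x4, takes a point from camera to tool coordinates, whose origin is the TCP and whose axes are the flange's). Camera axes: x right, y up, looking along -z (the intrinsics and any distortion apply to the point x, -y, -z); pixel columns grow to the right and rows downward; lengths in m; the calibration is good to about 2 mm. The wrist camera is an equidistant fisheye: a pixel r from the principal point sees the ray r / f radians off the axis. A picture is of the moment at which its call begins: read the wrist's pose just before it. calibration takes no time and is no camera call.
- ctrl.sign_off(): hands the job in; it is judged then, once.
The state is a dict: "time": time; "qpos": joint angles; "dq": joint speeds; "joint_efforts": joint torques, N m; "eef_pos": TCP position; "tcp_rot": TCP orientation; "contact_force": force on the tool from outside, world axes, zero at the start; "wrist_torque": the same for the moment, N m; "opening": opening from 0.0 (shut) to 1.0 (fully open); "finger_force": force on a finger pad.
Only numpy, scipy, OpenCV 4.12 (cv2) and the standard library are available. Lean on these libraries where they do the work, as an engineer would, in place of code of your own. Each camera call takes 0.05 s, during which the arm holds its last target. There are 200 camera calls.

TASK

Use the scraper block, not the fingers, to wipe the three steel offcuts off the assembly stand into the drip pan it stands in, leaving the idler plate where it is meanwhile, then stand the scraper back upright on the bench. Next slide the idler plate outward along the stand, gear end first and without lifting it, until the marker line across it lies over the stand's outer edge, square to that edge, so that the axle's bolt can be put in from below; the plate would tip there, so finish while still holding it down flat on the stand, and do not let go. Leave the spare gear, lamp and grease jar alone.

Things in the scene. Friction and masses are not known exactly. Their poses are not given: they have to be found in the camera images.
- stand: Steel assembly stand fixed on the bench: dark flat top 140 mm wide (its x), 340 mm long (its y), 16 mm thick, upper face 120 mm above the bench, on four grey legs in a shallow drip pan. Origin at bench height below the middle of the top, z up. Its outer end looks to -y, its long sides to +x and -x. Place and yaw vary (axes within about 0.2 rad of the world's)
- stand_edge (a point): middle of the upper outer edge of the stand's top, at (0, -170, 120) mm in the stand's frame; axes parallel to the stand's
- pan (a point): middle of the inner floor of the bare-metal drip pan that the stand stands in; at (0, -15, 3) mm in the stand's frame, axes parallel to the stand's. Pan 240 mm in x, 430 mm in y, walls 3 mm thick and 30 mm high: it reaches 50 mm beyond the stand's top at the long sides, 60 mm beyond the outer edge
- plate: Idler plate lying loose on the stand: aluminium, 60 mm wide (its x), 220 mm long (its y), 8 mm thick, 0.6 to 1 kg in all. A steel gear 62 mm across stands on it at y = -70 mm (the outer end), top 58 mm above the underside; it puts the centre of mass at about y = -37 mm. Origin: middle of the underside, z up. Starts with its gear end 93 to 117 mm inside the outer edge, up to 0.1 rad askew
- plate_line (a point): middle of the black marker line, 3 mm wide, that runs across the plate's upper face along its x; at (0, -5, 8) mm in the plate's frame, so 105 mm from the gear end
- plate_lug (a point): middle of the top of the lug that stands upright at the plate's tail end, at (0, 106, 48) mm in the plate's frame: 8 mm thick along y (faces at y = 102 and 110 mm), 44 mm wide in x, 40 mm high above the plate's upper face; it can be pinched from above
- scraper: Scraper block standing upright on the bench left or right of the stand: wooden block 26 mm thick (its x), 90 mm long (its y), between 20 and 62 mm above its foot, which is a grey plastic blade 20 mm thick, 90 mm long, 20 mm high; 0.12 kg. Origin: middle of the underside, z up. Pinch it across its thickness from above; yaw within 0.4 rad of the world's
- offcut_square: loose steel offcut 20 x 20 x 6 mm, lying on the stand between the plate and the outer edge; origin at the middle of its underside
- offcut_round: loose steel punching slug, disc 20 mm across and 6 mm thick, lying there too; origin at the middle of its underside
- offcut_long: loose steel offcut 14 x 28 x 6 mm (28 along its y), lying there too; origin at the middle of its underside. All three lie 20 to 58 mm inside the outer edge and within 46 mm of the stand's long middle line (their centres)
- spare_gear: bystander: steel gear 74 mm across on a short shaft, standing 75 mm high on the bench on the other side from the scraper; origin at the middle of its underside
- lamp: bystander: red and black hand lamp standing on the bench, 275 mm high, foot 50 x 70 mm; origin at the middle of its underside
- grease: bystander: jar 70 mm across and 80 mm high to the right of the stand; origin at the middle of its underside
Not all that is in view belongs to the job. There is more than one size of the scraper; the one meant has the size given above.

How it is judged:
By the outcome, as a careful person would: the job done as asked, in the order asked, and still so for the second after the job is handed in, while the arm keeps its last pose, push and grip.
It also fails if it takes over 64 s, if anything falls off the work surface, if the arm or the gripper's body presses on something with over 40 N, if the wrist force passes 120 N, or if a joint passes its speed limit or range.

## Working session

There is one attempt and no reset: what is moved stays moved. The work goes in short steps, Python scripts to look and compute and a tool call to move; the robot and the scene stay as the last step left them, time stands still between calls to the robot, and variables do not carry over. Pictures are saved under pics/ and viewed, at most 10 in all, crops included, and the job is handed in when it is done.

Besides the shell and the picture viewer there is one more tool, called after "Call:" by a JSON object that holds its "method" and its "body", one argument or row to a line. send_rows: Moves the arm, as the interface text tells. Its arguments: {"type":"object","properties":{"steps":{"type":"array","items":{"type":"array","items":{"type":"number"}}},"squeeze":{"type":"number"}},"required":["steps"]}

```bash
mkdir -p pics
python3 - <<'E'
from plant import ctrl
import cv2,numpy as np
np.set_printoptions(precision=4,suppress=True)
for n in ("scene","top"):
    im=ctrl.read_camera(n); cv2.imwrite(f"pics/{n}0.png",im[...,::-1])
    c=ctrl.calibration(n); print(n,c)
print(ctrl.calibration("wrist"))
print(ctrl.get_state())
E
```

```text
scene {'intrinsics': array([[401.5944,   0.    , 321.0005],
       [  0.    , 401.5944, 198.8179],
       [  0.    ,   0.    ,   1.    ]]), 'extrinsics': array([[-0.0824,  0.9963,  0.023 , -0.0036],
       [-0.5519, -0.0649,  0.8314,  0.1762],
       [ 0.8298,  0.0558,  0.5552, -1.5089],
       [ 0.    ,  0.    ,  0.    ,  1.    ]])}
top {'intrinsics': array([[388.9416,   0.    , 318.1355],
       [  0.    , 388.9416, 203.4141],
       [  0.    ,   0.    ,   1.    ]]), 'extrinsics': array([[ 0.0038, -1.    , -0.0023,  0.0474],
       [ 0.9882,  0.0034,  0.1532, -0.5176],
       [-0.1532, -0.0029,  0.9882, -1.0523],
       [ 0.    ,  0.    ,  0.    ,  1.    ]])}
{'intrinsics': array([[309.7069,   0.    , 320.4501],
       [  0.    , 309.7069, 203.7917],
       [  0.    ,   0.    ,   1.    ]]), 'tool_from_camera': array([[-0.    ,  0.9656,  0.2602,  0.0631],
       [ 1.    ,  0.0001, -0.0004, -0.0002],
       [-0.0004,  0.2602, -0.9656, -0.1565],
       [ 0.    ,  0.    ,  0.    ,  1.    ]])}
{'time': 0.1, 'qpos': array([ 0.954 ,  0.2871,  1.578 , -0.    ,  1.2786, -0.15  ]), 'dq': array([-0.0008, -0.002 , -0.0016, -0.001 , -0.0004,  0.    ]), 'joint_efforts': array([  0.0012, -40.7303, -29.3695,  -0.0001,   0.0035,   0.    ]), 'eef_pos': array([0.3034, 0.6023, 0.2163]), 'tcp_rot': array([ 0.2313,  0.9729, -0.001 , -0.0004]), 'contact_force': array([-0.315 ,  0.2529,  1.1134]), 'wrist_torque': array([-0.0937,  0.0321,  0.0152]), 'finger_force': 0.0, 'opening': 1.0015417870890617}
```

View pics/top0.png

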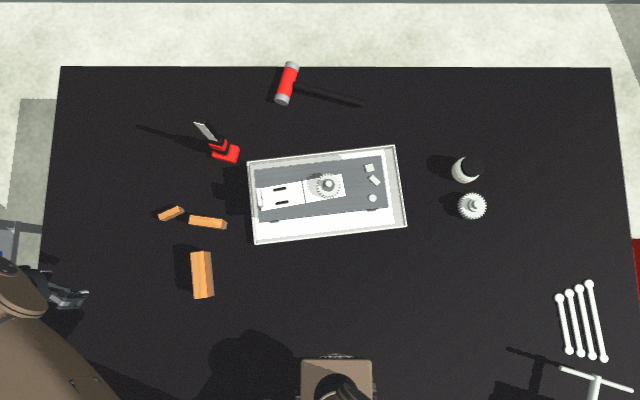

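View pics/scene0.png

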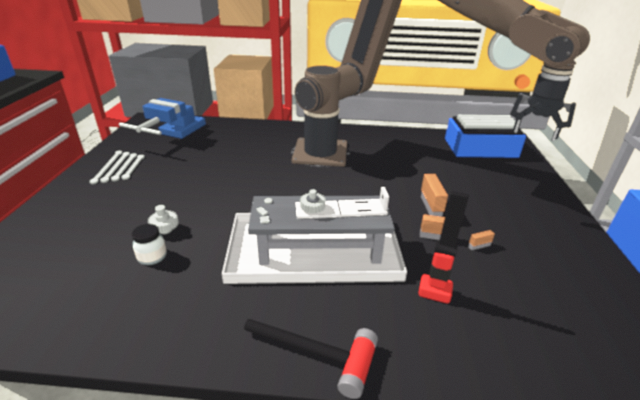

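The top view shows the stand (tail on the left at about (255,190), outer end on the right at about (385,180)), offcuts near (370,168), (375,181), (373,198), and three scraper-like blocks at (202,275), (208,222), (170,213). I'll zoom in on both areas.

```bash
python3 - <<'E'
import cv2
im=cv2.imread("pics/top0.png")
a=cv2.resize(im[135:255,240:412],None,fx=4.6,fy=4.6,interpolation=cv2.INTER_CUBIC)
cv2.imwrite("pics/c1.png",a)
b=cv2.resize(im[200:310,150:240],None,fx=5,fy=5,interpolation=cv2.INTER_CUBIC)
cv2.imwrite("pics/c2.png",b)
E
cat > h.py <<'E'
import numpy as np,cv2
from scipy.spatial.transform import Rotation as R
from plant import ctrl
np.set_printoptions(precision=4,suppress=True)
def px(name,u,v,z):
    "pixel -> world point at height z"
    c=ctrl.calibration(name);K=c["intrinsics"];E=c["extrinsics"]
    d=np.array([(u-K[0,2])/K[0,0],-(v-K[1,2])/K[1,1],-1.])
    Rm=E[:3,:3];o=-Rm.T@E[:3,3];d=Rm.T@d
    return o+d*(z-o[2])/d[2]
def proj(name,p):
    c=ctrl.calibration(name);q=c["extrinsics"][:3,:3]@p+c["extrinsics"][:3,3]
    K=c["intrinsics"];return np.array([K[0,2]+K[0,0]*q[0]/-q[2],K[1,2]-K[1,1]*q[1]/-q[2]])
def wpx(s,u,v,z):
    c=ctrl.calibration("wrist");K=c["intrinsics"];T=c["tool_from_camera"]
    a=np.array([u-K[0,2],v-K[1,2]])/K[0,0];th=np.linalg.norm(a)
    e=a/th if th>0 else a
    d=np.array([np.sin(th)*e[0],-np.sin(th)*e[1],-np.cos(th)])
    Rt=R.from_quat(s["tcp_rot"]).as_matrix()
    o=s["eef_pos"]+Rt@T[:3,3];d=Rt@T[:3,:3]@d
    return o+d*(z-o[2])/d[2]
def wproj(s,p):
    c=ctrl.calibration("wrist");K=c["intrinsics"];T=c["tool_from_camera"]
    Rt=R.from_quat(s["tcp_rot"]).as_matrix()
    q=T[:3,:3].T@(Rt.T@(p-s["eef_pos"])-T[:3,3])
    a=np.array([q[0],-q[1]]);n=np.linalg.norm(a);th=np.arctan2(n,-q[2])
    return K[:2,2]+K[0,0]*th*a/n
def tool(s,p):
    "world point in tool axes"
    return R.from_quat(s["tcp_rot"]).as_matrix().T@(np.asarray(p)-s["eef_pos"])
E
```

```text
(no output)
```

View pics/c1.png

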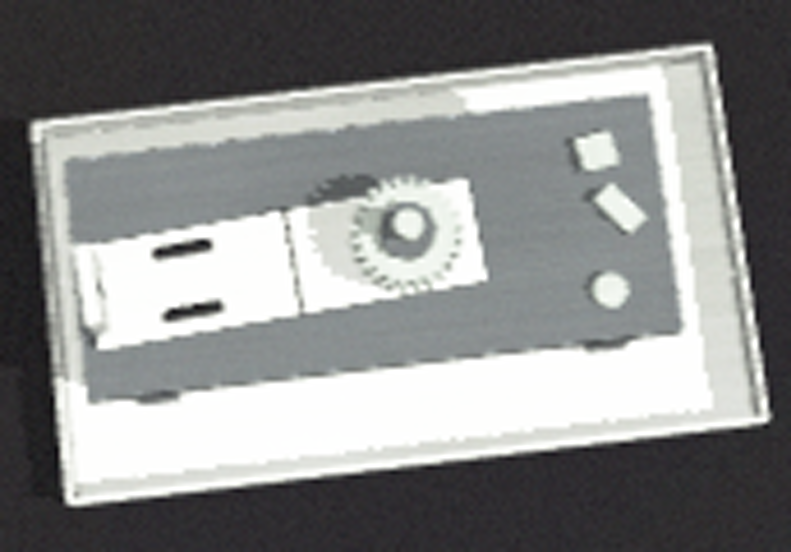

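View pics/c2.png

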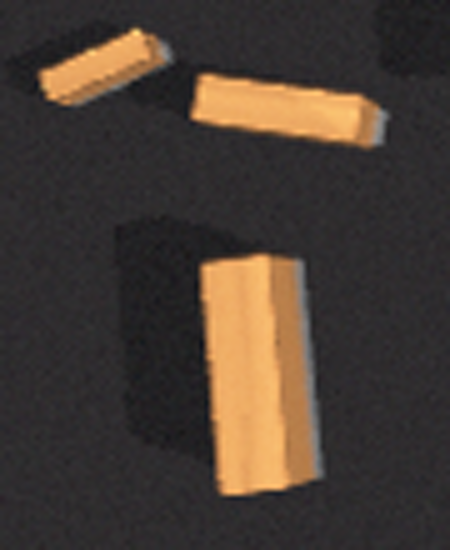

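```bash
cat >> h.py <<'E'
def c(u,v,off,s): return (u+.5)/s-.5+off[0],(v+.5)/s-.5+off[1]
E
python3 - <<'E'
from h import *
f=lambda u,v,z:px("top",*c(u,v,(240,135),4.6),z)
g=lambda u,v,z:px("top",*c(u,v,(150,200),5),z)
S=[f(*p,.12) for p in [(648,95),(681,331),(90,402),(66,158)]]
print("stand",np.array(S)[:,:2],[np.linalg.norm(S[i]-S[i-1]) for i in range(4)])
P=[f(*p,.128) for p in [(468,181),(488,279),(98,348),(75,243)]]
print("plate",np.array(P)[:,:2],[np.linalg.norm(P[i]-P[i-1]) for i in range(4)])
yx=(S[3]-S[0])/2+(S[2]-S[1])/2; ys=np.arctan2(-yx[0],yx[1]);
yp=(P[3]-P[0])/2+(P[2]-P[1])/2; yw=np.arctan2(-yp[0],yp[1])
print("yaw stand,plate",ys,yw)
o=(S[0]+S[1]+S[2]+S[3])/4
Rz=R.from_euler("z",ys).as_matrix()
print("centre",o)
for n,p in dict(gearTop=f(408,224,.178),l1=f(287,212,.128),l2=f(300,312,.128),sq=f(597,150,.126),lo=f(619,209,.126),ro=f(610,290,.126),lug=f(88,290,.168),g1=P[0],g2=P[1],t1=P[2],t2=P[3]).items(): print(n,p,"stand frame",(Rz.T@(p-o))[:2])
for nm,z,q in [("big",.062,[(201,263),(267,254),(288,487),(220,495)]),("mid",.062,[(200,73),(362,95),(357,142),(195,118)]),("midlow",.045,[(200,73),(362,95),(357,142),(195,118)]),("small",.045,[(41,74),(135,30),(155,60),(64,103)])]:
    Q=[g(*p,z) for p in q]; print(nm,np.mean(Q,0),[np.linalg.norm(Q[i]-Q[i-1]) for i in range(4)]); d=Q[2]-Q[1]; print(np.arctan2(d[1],d[0]))
print(px("top",235,152,0),px("top",466,170,.08),px("top",473,205,.07))
E
```

```text
stand [[ 0.6347 -0.1157]
 [ 0.4973 -0.1314]
 [ 0.4559  0.2011]
 [ 0.5964  0.2186]] [np.float64(0.33648820553200576), np.float64(0.13824245373820843), np.float64(0.335071713120346), np.float64(0.1415455406797255)]
plate [[ 0.5817 -0.0112]
 [ 0.5253 -0.0222]
 [ 0.4854  0.1962]
 [ 0.5452  0.2108]] [np.float64(0.2249901376162284), np.float64(0.05745326498722025), np.float64(0.22200098995531595), np.float64(0.06151352501371851)]
yaw stand,plate 0.11901865897231612 0.1719611378251166
centre [0.5461 0.0432 0.12  ]
gearTop [0.5463 0.024  0.178 ] stand frame [-0.002  -0.0191]
l1 [0.5634 0.0913 0.128 ] stand frame [0.023  0.0457]
l2 [0.5062 0.0834 0.128 ] stand frame [-0.0348  0.0447]
sq [ 0.6005 -0.085   0.126 ] stand frame [ 0.0389 -0.1337]
lo [ 0.5662 -0.0969  0.126 ] stand frame [ 0.0034 -0.1414]
ro [ 0.5196 -0.0909  0.126 ] stand frame [-0.0422 -0.13  ]
lug [0.5115 0.1964 0.168 ] stand frame [-0.0161  0.1562]
g1 [ 0.5817 -0.0112  0.128 ] stand frame [ 0.029  -0.0583]
g2 [ 0.5253 -0.0222  0.128 ] stand frame [-0.0283 -0.0624]
t1 [0.4854 0.1962 0.128 ] stand frame [-0.0421  0.1591]
t2 [0.5452 0.2108 0.128 ] stand frame [0.019  0.1665]
big [0.3207 0.3691 0.062 ] [np.float64(0.12323637483502163), np.float64(0.035778022585948324), np.float64(0.12397075184828112), np.float64(0.03615134658414978)]
-3.00245062087577
mid [0.4643 0.3575 0.062 ] [np.float64(0.02481359801900257), np.float64(0.09014891528288238), np.float64(0.02583067115357515), np.float64(0.09002007764204081)]
3.077558269763391
midlow [0.4661 0.3625 0.045 ] [np.float64(0.02521257741323041), np.float64(0.09159842532904006), np.float64(0.026246004130334954), np.float64(0.09146751609971471)]
3.0775582697633905
small [0.4883 0.4638 0.045 ] [np.float64(0.021329349749300286), np.float64(0.056723540710240834), np.float64(0.0208042414732204), np.float64(0.05488500891521549)]
-2.516698760497258
[0.6775 0.2973 0.    ] [ 0.6052 -0.3553  0.08  ] [ 0.5098 -0.3729  0.07  ]
```

The middle block measures 90 × 25 mm at z = 62 mm, so it's the right one (the others come out at 124 × 36 and about 56 × 21). The stand and plate sizes also check out. I'll work out the approach next.

Run:
```python
from h import *
g=lambda u,v,z:px("top",*c(u,v,(150,200),5),z)
a=g(200,73,.062);b=g(362,95,.062);d=a-b;print("long yaw",np.arctan2(-d[0],d[1]))
s=ctrl.get_state();M=R.from_quat(s["tcp_rot"]).as_matrix();print(M)
print(tool(s,[.4643,.3575,.17]), np.degrees(np.arctan2(M[1,1],M[0,1])))
```

```text
long yaw -0.13144854156980734
[[-0.893   0.45   -0.0013]
 [ 0.45    0.893  -0.0018]
 [ 0.0003 -0.0022 -1.    ]]
[-0.2539 -0.1461  0.0466] 63.25686793225317
```

Call:
{"method": "send_rows", "body": {
  "steps": [
    [-0.04,-0.023,0.01,8,1],
    [-0.08,-0.046,0.02,16,1],
    [-0.12,-0.069,0.03,25,1],
    [-0.16,-0.092,0.035,33,1],
    [-0.2,-0.115,0.04,42,1],
    [-0.23,-0.132,0.047,50,1],
    [-0.254,-0.146,0.047,58,1],
    [-0.254,-0.146,0.047,66,1],
    [-0.254,-0.146,0.047,70.8,1],
    [-0.254,-0.146,0.047,70.8,1]
  ]
}}

```text
time: 1.1
eef_pos: [0.4647, 0.3576, 0.17]
tcp_rot: [0.752, 0.659, -0.001, -0.0]
contact_force: [0.1, -0.3, -0.0]
opening: 0.998
finger_force: 0.0
```

Run:
```python
from h import *
s=ctrl.get_state();im=ctrl.read_camera("wrist");cv2.imwrite("pics/w1.png",im[...,::-1])
M=R.from_quat(s["tcp_rot"]).as_matrix();print(s["eef_pos"],np.degrees(np.arctan2(M[1,1],M[0,1])),s["time"],s["qpos"])
# expected top corners of scraper
Rz=R.from_euler("z",-.131).as_matrix()
for x,y in [(-.013,-.045),(.013,-.045),(.013,.045),(-.013,.045)]: print(wproj(s,np.array([.4643,.3575,.062])+Rz@[x,y,0]))
```

```text
[0.4647 0.3576 0.17  ] -7.581720547140283 1.1 [0.4828 0.1372 1.8416 0.     1.1639 0.6151]
[303.41   244.1635]
[331.5859 244.155 ]
[332.3665 145.4731]
[301.8541 145.5545]
```

View pics/w1.png

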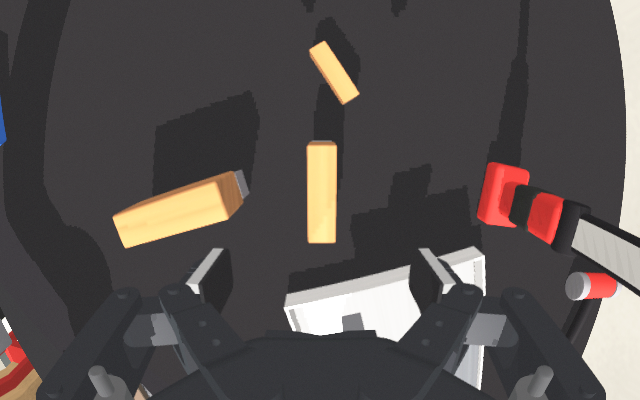

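The wrist view shows the block's top face at u 307–337, v 145–242. That's square to the jaws and about 4 mm towards tool +y of my estimate. I'll descend with that correction and grip.

Call:
{"method": "send_rows", "body": {
  "steps": [
    [0,0.003,0.03,0,1],
    [0,0.003,0.07,0,1],
    [0,0.003,0.11,0,1],
    [0,0.003,0.132,0,1],
    [0,0.003,0.132,0,1],
    [0,0.003,0.132,0,-1],
    [0,0.003,0.132,0,-1],
    [0,0.003,0.132,0,-1],
    [0,0.003,0.132,0,-1],
    [0,0.003,0.132,0,-1],
    [0,0.003,0.132,0,-1],
    [0,0.003,0.132,0,-1]
  ],
  "squeeze": 60
}}

```text
time: 2.35
eef_pos: [0.4688, 0.3584, 0.0405]
tcp_rot: [0.752, 0.659, 0.001, 0.0]
contact_force: [-1.1, -0.8, 6.6]
opening: 0.282
finger_force: 59.5
```

Call:
{"method": "send_rows", "body": {
  "steps": [
    [0,0,-0.04,0,-1],
    [0,0,-0.09,0,-1],
    [0,0,-0.14,0,-1],
    [-0.01,0,-0.19,0,-1],
    [-0.05,0.01,-0.215,-2,-1],
    [-0.095,0.018,-0.215,-4,-1],
    [-0.14,0.025,-0.215,-6,-1],
    [-0.185,0.032,-0.215,-8,-1],
    [-0.23,0.04,-0.215,-10,-1],
    [-0.275,0.047,-0.215,-12,-1],
    [-0.32,0.054,-0.215,-14.4,-1],
    [-0.36,0.061,-0.215,-14.4,-1]
  ]
}}

```text
time: 3.55
eef_pos: [0.4803, -0.0092, 0.2533]
tcp_rot: [0.663, 0.748, -0.0, 0.0]
contact_force: [0.8, -0.3, -0.8]
opening: 0.28
finger_force: 59.4
```

Run:
```python
from h import *
s=ctrl.get_state();M=R.from_quat(s["tcp_rot"]).as_matrix();print(s["eef_pos"],np.degrees(np.arctan2(M[1,1],M[0,1])),s["time"],s["contact_force"],s["wrist_torque"],s["opening"])
o=np.array([.5461,.0432,0]);Rz=R.from_euler("z",.119).as_matrix()
for x in(-.078,.088): print(tool(s,o+Rz@[x,-.130,.1615]))
print(M)
im=ctrl.read_camera("wrist");cv2.imwrite("pics/w2.png",im[...,::-1])
f=lambda x,y,z:wproj(s,o+Rz@[x,y,z])
print("edge corners",f(-.07,-.17,.12),f(.07,-.17,.12),"foot near",)
```

```text
[ 0.4803 -0.0092  0.2533] 6.867128579768474 3.55 [ 0.8486 -0.3423 -0.7501] [0.0141 0.0601 0.0294] 0.2799793352843982
[-0.0858 -0.0065  0.0918]
[-0.0859  0.1595  0.0918]
[[-0.1196  0.9928 -0.0001]
 [ 0.9928  0.1196 -0.0003]
 [-0.0003 -0.0001 -1.    ]]
edge corners [319.7768 302.0518] [440.7116 297.2071] foot near
```

View pics/w2.png

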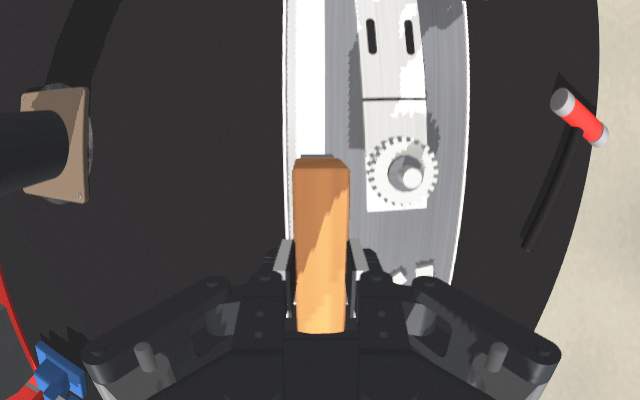

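Wrist view: the scraper is held upright at u 294–349 and square, with the gear end and offcuts to its right. Now I'll place it beside the offcuts.

Call:
{"method": "send_rows", "body": {
  "steps": [
    [-0.04,-0.003,0,0,-1],
    [-0.086,-0.0065,0.0,0,-1],
    [-0.086,-0.0065,0.02,0,-1],
    [-0.086,-0.0065,0.055,0,-1],
    [-0.086,-0.0065,0.08,0,-1],
    [-0.086,-0.0065,0.0915,0,-1],
    [-0.086,-0.0065,0.0915,0,-1],
    [-0.086,-0.0065,0.0915,0,-1]
  ]
}}

```text
time: 4.4
eef_pos: [0.4855, -0.0934, 0.1631]
tcp_rot: [0.663, 0.748, 0.0, 0.001]
contact_force: [0.6, -1.0, -1.6]
opening: 0.282
finger_force: 59.4
```

Run:
```python
from h import *
s=ctrl.get_state();print(s["eef_pos"],s["contact_force"])
a=ctrl.read_camera("scene")[170:290,215:415];b=ctrl.read_camera("top")[135:255,240:412]
a=cv2.resize(a,(800,480),interpolation=cv2.INTER_CUBIC);cv2.imwrite("pics/s3.png",a[...,::-1])
cv2.imwrite("pics/t3.png",b[...,::-1])
```

```text
[ 0.4855 -0.0934  0.1631] [ 0.5784 -0.9682 -1.6045]
```

View pics/s3.png

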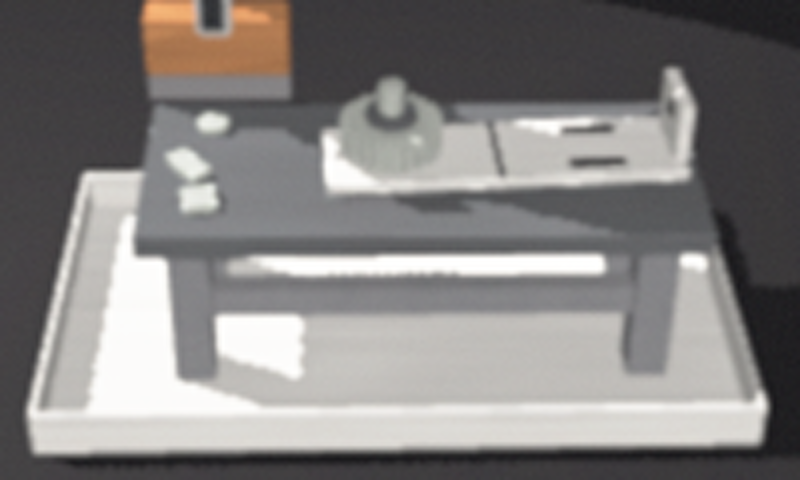

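The scraper stands on the stand's far-left edge with its blade just above the surface. The offcuts lie in line with it and the gear end is well clear. Sweeping now.

Call:
{"method": "send_rows", "body": {
  "steps": [
    [0,0.003,0.001,0,-1],
    [0,0.01,0.0015,0,-1],
    [0,0.017,0.0015,0,-1],
    [0,0.024,0.0015,0,-1],
    [0,0.031,0.0015,0,-1],
    [0,0.038,0.0015,0,-1],
    [0,0.045,0.0015,0,-1],
    [0,0.052,0.0015,0,-1],
    [0,0.059,0.0015,0,-1],
    [0,0.066,0.0015,0,-1],
    [0,0.073,0.0015,0,-1],
    [0,0.08,0.0015,0,-1]
  ]
}}

```text
time: 5.7
eef_pos: [0.5648, -0.0838, 0.1606]
tcp_rot: [0.664, 0.748, -0.0, -0.0]
contact_force: [-1.1, 0.1, 0.4]
opening: 0.28
finger_force: 59.5
```

Call:
{"method": "send_rows", "body": {
  "steps": [
    [0,0.007,0,0,-1],
    [0,0.014,0,0,-1],
    [0,0.021,0,0,-1],
    [0,0.028,0,0,-1],
    [0,0.035,0,0,-1],
    [0,0.042,0,0,-1],
    [0,0.049,0,0,-1],
    [0,0.056,0,0,-1],
    [0,0.063,0,0,-1],
    [0,0.07,0,0,-1],
    [0,0.077,0,0,-1],
    [0,0.084,0,0,-1]
  ]
}}

```text
time: 6.9
eef_pos: [0.6483, -0.0737, 0.1604]
tcp_rot: [0.664, 0.748, 0.0, -0.0]
contact_force: [-0.9, -0.5, -1.3]
opening: 0.28
finger_force: 59.4
```

Run:
```python
from h import *
s=ctrl.get_state();print(s["eef_pos"],s["contact_force"],s["wrist_torque"],s["opening"])
a=ctrl.read_camera("scene")[170:290,215:415];b=ctrl.read_camera("top")[135:255,240:412]
a=cv2.resize(a,(600,360),interpolation=cv2.INTER_CUBIC)
cv2.imwrite("pics/s4.png",a[...,::-1])
```

```text
[ 0.6483 -0.0737  0.1604] [-0.8503 -0.5214 -1.3181] [-0.01   -0.0013  0.0709] 0.279975782976489
```

View pics/s4.png

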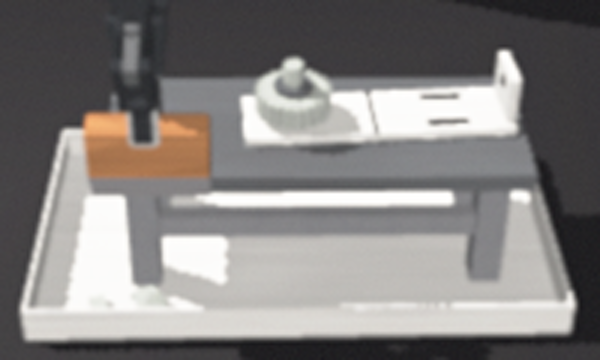

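The wiped pieces are in the pan, at roughly (100,300) and (148,293) in the crop, and the plate hasn't moved. Next the scraper goes back to its original spot.

Call:
{"method": "send_rows", "body": {
  "steps": [
    [0,0,-0.04,0,-1],
    [0,0,-0.085,0,-1],
    [0.02,-0.006,-0.1,0,-1],
    [0.065,-0.018,-0.1,0,-1],
    [0.11,-0.031,-0.1,0,-1],
    [0.155,-0.043,-0.1,0,-1],
    [0.2,-0.056,-0.1,0,-1],
    [0.245,-0.069,-0.1,0,-1],
    [0.29,-0.081,-0.1,0,-1],
    [0.335,-0.094,-0.1,0,-1],
    [0.38,-0.106,-0.1,0,-1],
    [0.42,-0.118,-0.1,0,-1]
  ]
}}

```text
time: 8.2
eef_pos: [0.4791, 0.331, 0.2608]
tcp_rot: [0.663, 0.748, 0.0, 0.0]
contact_force: [0.7, 0.9, -1.1]
opening: 0.281
finger_force: 59.4
```

Call:
{"method": "send_rows", "body": {
  "steps": [
    [0.03,-0.008,0.03,0,-1],
    [0.03,-0.008,0.07,0,-1],
    [0.03,-0.008,0.12,0,-1],
    [0.03,-0.008,0.17,0,-1],
    [0.03,-0.008,0.2,0,-1],
    [0.03,-0.008,0.213,0,-1],
    [0.03,-0.008,0.216,0,-1],
    [0.03,-0.008,0.216,0,-1],
    [0.03,-0.008,0.216,0,-1]
  ]
}}

```text
time: 9.1
eef_pos: [0.4708, 0.3589, 0.0473]
tcp_rot: [0.664, 0.748, 0.002, 0.001]
contact_force: [0.1, 0.3, -1.0]
opening: 0.279
finger_force: 59.4
```

Run:
```python
from h import *
s=ctrl.get_state();print(s["eef_pos"],s["contact_force"],s["wrist_torque"],s["opening"])
```

```text
[0.4708 0.3589 0.0473] [ 0.1247  0.3463 -1.0157] [ 0.0297 -0.0293  0.0477] 0.27949650114419844
```

Call:
{"method": "send_rows", "body": {
  "steps": [
    [0,0,0.003,0,-1],
    [0,0,0.005,0,-1],
    [0,0,0.0065,0,-1],
    [0,0,0.0065,0,-1],
    [0,0,0.0065,0,-1]
  ]
}}

```text
time: 9.6
eef_pos: [0.4698, 0.3584, 0.0405]
tcp_rot: [0.664, 0.748, 0.001, 0.0]
contact_force: [-2.4, -2.0, 6.2]
opening: 0.282
finger_force: 60.5
```

The scraper is seated on the bench. I'll release it, retreat and go above the lug.

Call:
{"method": "send_rows", "body": {
  "steps": [
    [0,0,0,0,1],
    [0,0,0,0,1],
    [0,0,0,0,1],
    [0,0,0,0,1],
    [0,0,0,0,1],
    [0,0,0,0,1],
    [0,0,-0.03,0,1],
    [0,0,-0.07,0,1],
    [0,0,-0.12,0,1],
    [0,0,-0.17,0,1],
    [0,0,-0.22,0,1],
    [0,0,-0.22,0,1]
  ]
}}

```text
time: 10.8
eef_pos: [0.4726, 0.36, 0.2686]
tcp_rot: [0.663, 0.748, 0.008, 0.003]
contact_force: [1.3, 0.6, 0.5]
opening: 1.003
finger_force: 0.0
```

Call:
{"method": "send_rows", "body": {
  "steps": [
    [-0.02,0.003,0,8.4,1],
    [-0.05,0.007,0,16.8,1],
    [-0.085,0.013,0,25.2,1],
    [-0.125,0.02,0,33.6,1],
    [-0.165,0.0244,0,42,1],
    [-0.165,0.0244,0,50,1],
    [-0.165,0.0244,0,58,1],
    [-0.165,0.0244,0,66,1],
    [-0.165,0.0244,0,74,1],
    [-0.165,0.0244,0,82,1],
    [-0.165,0.0244,0,87,1],
    [-0.165,0.0244,0,87,1]
  ]
}}

```text
time: 12.0
eef_pos: [0.5126, 0.197, 0.2575]
tcp_rot: [0.996, 0.086, -0.0, 0.0]
contact_force: [-0.4, 0.7, 1.1]
opening: 1.003
finger_force: 0.0
```

Run:
```python
from h import *
s=ctrl.get_state();M=R.from_quat(s["tcp_rot"]).as_matrix();print(s["eef_pos"],np.degrees(np.arctan2(M[1,1],M[0,1])),s["time"],s["contact_force"])
w=ctrl.read_camera("wrist");t=ctrl.read_camera("top");cv2.imwrite("pics/w5.png",w[...,::-1]);cv2.imwrite("pics/t5.png",t[...,::-1])
a=cv2.resize(t[135:310,150:412],(524,350),interpolation=cv2.INTER_CUBIC)
b=w[100:340,200:440] 
o=np.zeros((600,800,3),np.uint8); o[:350,:524]=a; 
b=cv2.resize(w[130:350,60:580],(800,338)) ; o[262:,:]=b[:338] ; o[:262,:524]=a[:262]
cv2.imwrite("pics/m5.png",o[...,::-1])
p=np.array([.514,.197,.168]);Rp=R.from_euler("z",.173).as_matrix()
for q in [(-.022,-.004),(.022,-.004),(.022,.004),(-.022,.004)]: print(wproj(s,p+Rp@[*q,0]))
```

```text
[0.5126 0.197  0.2575] -80.13798998737992 12.0 [-0.4262  0.6848  1.065 ]
[323.6037 229.0277]
[323.6983 177.4494]
[313.7704 177.4613]
[314.1098 229.033 ]
```

View pics/m5.png

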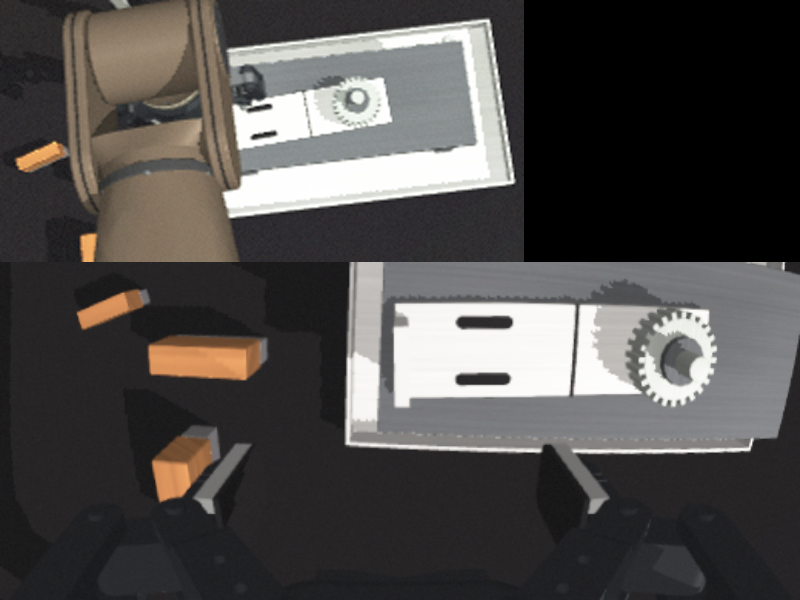

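The top view shows the stand clear of offcuts, and the scraper is standing on the bench. In the wrist part the lug is near composite (402,365) and the marker line runs (578,303)–(572,396). I'll check those points for yaw and offset.

Run:
```python
from h import *
s=ctrl.get_state()
f=lambda u,v,z:wpx(s,60+u*.65,130+(v-262)*.651,z)
l1,l2=f(578,304,.128),f(572,396,.128);print(l1,l2,np.linalg.norm(l1-l2));d=l1-l2;print("line yaw",np.arctan2(d[1],d[0]))
t=f(393,303,.128);e=l1-t;print("edge yaw",np.arctan2(e[0],-e[1]),np.linalg.norm(e))
print("tail",t,"gear hub",f(693,370,.178))
m=(l1+l2)/2;y=.173;L=m+.111*np.array([-np.sin(y),np.cos(y),0]);print("lug",L,"tool",tool(s,[*L[:2],.145]))
w=cv2.imread("pics/w5.png",0);print(w[200,300:345]);print(w[180,300:345]);print(w[150:235,322])
```

```text
[0.569  0.0918 0.128 ] [0.5093 0.0803 0.128 ] 0.060767262071257315
line yaw 0.19041919439188285
edge yaw 0.18673625222363996 0.11643281551828186
tail [0.5474 0.2062 0.128 ] gear hub [0.5498 0.0278 0.178 ]
lug [0.52   0.1954 0.128 ] tool [0.0071 0.0029 0.1126]
[247 247 248 248 248 248 201 111  86  86  85  86  86  86  85  93 201 240
 247 247 248 247 247 247 247 247 245 245 245 244 244 245 245 245 244 244
 244 244 244 245 245 245 245 245 245]
[188 187 187 188 188 190 166 124  81  82  81  83  81  81  82  92 241 247
 248 248 247 247 248 248 247 247 246 246 246 246 246 246 246 246 246 246
 246 246 246 246 246 246 246 246 246]
[123 122 100  84  84  89 120 231 242 246 246 245 243 240 211 160 131 130
 133 130 129 169 223 248 247 247 248 247 247 248 248 247 247 247 247 247
 247 248 247 247 247 248 248 247 247 247 247 248 247 247 247 247 247 247
 247 247 247 247 247 247 248 247 247 247 247 247 247 247 247 247 248 247
 248 241 191 126 121 120 119 120 122 124 124 122 121]
```

Call:
{"method": "send_rows", "body": {
  "steps": [
    [0.006,0.002,0.03,0,1],
    [0.006,0.002,0.07,0,1],
    [0.006,0.002,0.1,0,1],
    [0.006,0.002,0.1125,0,1],
    [0.006,0.002,0.1125,0,1],
    [0.006,0.002,0.1125,0,-1],
    [0.006,0.002,0.1125,0,-1],
    [0.006,0.002,0.1125,0,-1],
    [0.006,0.002,0.1125,0,-1],
    [0.006,0.002,0.1125,0,-1],
    [0.006,0.002,0.1125,0,-1],
    [0.006,0.002,0.1125,0,-1]
  ],
  "squeeze": 80
}}

```text
time: 13.3
eef_pos: [0.5195, 0.1967, 0.1466]
tcp_rot: [0.996, 0.086, 0.001, -0.0]
contact_force: [-1.8, 1.8, 3.8]
opening: 0.06
finger_force: 80.8
```

Call:
{"method": "send_rows", "body": {
  "steps": [
    [0,0,0,0,-1],
    [0,0,0,0,-1],
    [0,0,0,0,-1]
  ]
}}

```text
time: 13.6
eef_pos: [0.5195, 0.1967, 0.1466]
tcp_rot: [0.996, 0.086, 0.001, -0.0]
contact_force: [-1.5, 2.6, 5.4]
opening: 0.06
finger_force: 81.0
```

Run:
```python
from h import *
s=ctrl.get_state();M=R.from_quat(s["tcp_rot"]).as_matrix();print(s["eef_pos"],np.degrees(np.arctan2(M[1,1],M[0,1])),s["time"],s["contact_force"],s["wrist_torque"],s["opening"],s["finger_force"])
o=np.array([.5461,.0432,0]);Rz=R.from_euler("z",.119).as_matrix();print("stand frame",Rz.T@(s["eef_pos"]-o))
t=ctrl.read_camera("top");cv2.imwrite("pics/t6.png",t[...,::-1])
```

```text
[0.5195 0.1967 0.1466] -80.13401477571547 13.6 [-1.4924  2.6473  5.3851] [0.5237 0.2039 0.1961] 0.05960251982674991 81.01887702941895
stand frame [-0.0082  0.1555  0.1466]
```

Lug pinched, with a light downward press of 5 N. Now I'll slide outward along the stand and square the plate up on the way.

Call:
{"method": "send_rows", "body": {
  "steps": [
    [0,0.004,0,0.1,-1],
    [-0.001,0.014,0.001,0.4,-1],
    [-0.002,0.026,0.001,0.8,-1],
    [-0.0025,0.038,0.001,1.2,-1],
    [-0.003,0.05,0.001,1.6,-1],
    [-0.0035,0.062,0.001,2,-1],
    [-0.004,0.074,0.001,2.4,-1],
    [-0.0045,0.086,0.001,2.8,-1],
    [-0.0052,0.098,0.001,3.05,-1],
    [-0.0055,0.104,0.001,3.05,-1],
    [-0.0055,0.104,0.001,3.05,-1]
  ]
}}

```text
time: 14.75
eef_pos: [0.5327, 0.0938, 0.1465]
tcp_rot: [0.998, 0.058, 0.002, -0.002]
contact_force: [-0.6, 4.6, 7.8]
opening: 0.057
finger_force: 81.3
```

```bash
cat > st.py <<'E'
from h import *
s=ctrl.get_state();M=R.from_quat(s["tcp_rot"]).as_matrix();print(s["eef_pos"],np.degrees(np.arctan2(M[1,1],M[0,1])),M[2],s["time"],s["contact_force"],s["wrist_torque"],s["opening"],s["finger_force"])
o=np.array([.5461,.0432,0]);Rz=R.from_euler("z",.119).as_matrix();print("stand frame",Rz.T@(s["eef_pos"]-o))
E
python3 st.py
```

```text
[0.5327 0.0938 0.1465] -83.29465532213631 [ 0.0037 -0.0031 -1.    ] 14.75 [-0.6185  4.6011  7.7619] [0.9082 0.0885 0.0156] 0.05674558581644545 81.32581830024719
stand frame [-0.0073  0.0518  0.1465]
```

Call:
{"method": "send_rows", "body": {
  "steps": [
    [0,0.005,0,0,-1],
    [0,0.015,0,0,-1],
    [0,0.025,0,0,-1],
    [0,0.035,0,0,-1],
    [0,0.045,0.0005,0,-1],
    [0,0.055,0.001,0,-1],
    [0,0.065,0.001,0,-1],
    [0,0.075,0.001,0,-1],
    [0,0.085,0.001,0,-1],
    [0,0.095,0.001,0,-1],
    [0,0.097,0.001,0,-1],
    [0,0.097,0.001,0,-1]
  ]
}}

```text
time: 15.95
eef_pos: [0.5445, -0.0013, 0.1465]
tcp_rot: [0.998, 0.058, 0.002, -0.003]
contact_force: [-1.1, 9.2, 11.5]
opening: 0.058
finger_force: 81.8
```

```bash
cat >> st.py <<'E'
import sys
n=sys.argv[1]
w=ctrl.read_camera("wrist");t=ctrl.read_camera("top");cv2.imwrite(f"pics/w{n}.png",w[...,::-1]);cv2.imwrite(f"pics/t{n}.png",t[...,::-1])
a=cv2.resize(t[130:260,290:450],None,fx=2.5,fy=2.5,interpolation=cv2.INTER_CUBIC)
f=lambda x,y,z:o+Rz@[x,y,z]
print("pred edge top cam",proj("top",f(-.07,-.17,.12)),proj("top",f(.07,-.17,.12)),"wrist",wproj(s,f(-.07,-.17,.12)),wproj(s,f(.07,-.17,.12)))
u0=400
b=cv2.resize(w[100:300,350:610],None,fx=3.07,fy=3.07,interpolation=cv2.INTER_CUBIC)[:600,:800]
cv2.imwrite(f"pics/cw{n}.png",b[...,::-1]);cv2.imwrite(f"pics/ct{n}.png",a[...,::-1])
cv2.imwrite(f"pics/m{n}.png",np.hstack([np.vstack([a,np.zeros((600-len(a),a.shape[1],3),np.uint8)]),np.vstack([cv2.resize(w[100:300,380:580],(400,400),interpolation=cv2.INTER_CUBIC),np.zeros((200,400,3),np.uint8)])])[...,::-1])
E
python3 st.py 7
```

```text
[ 0.5445 -0.0013  0.1465] -83.31055219448533 [ 0.0046 -0.0053 -1.    ] 15.95 [-1.1303  9.1506 11.4656] [ 1.6385  0.1945 -0.0254] 0.058251472475206255 81.8439531326294
stand frame [-0.0069 -0.044   0.1465]
pred edge top cam [388.6184 206.7768] [381.0873 154.8521] wrist [481.0563 305.3296] [508.2398 118.557 ]
```

View pics/m7.png

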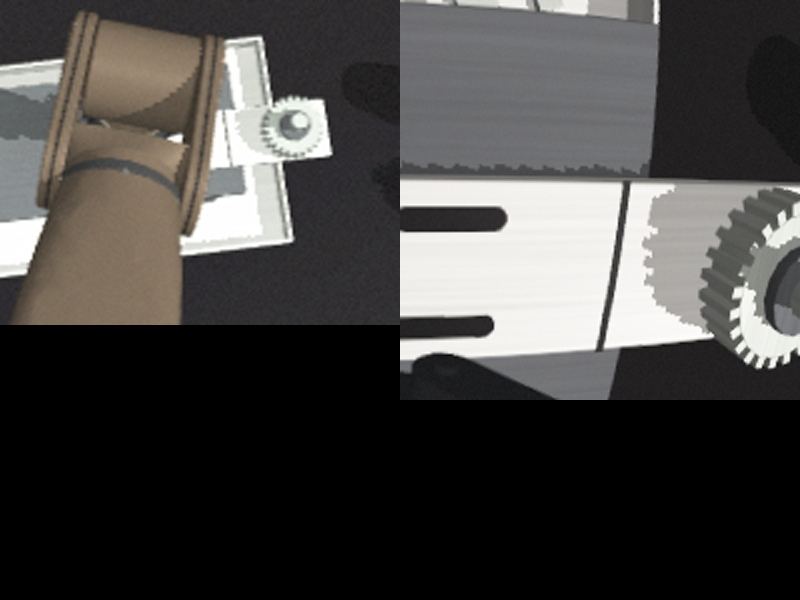

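The wrist crop shows the marker from (627,182) to (600,350). The stand edge is visible either side of the plate, from (659,25) to (650,178) above and (619,350) to (605,400) below, so the line is still short of it. I'll measure the gap in numbers.

```bash
cat > gap.py <<'E'
from h import *
import sys
def gap(n,save=True):
    s=ctrl.get_state()
    w=ctrl.read_camera("wrist")
    g=w.astype(float).mean(2);cv2.imwrite(f"pics/w{n}.png",w[...,::-1])
    o=np.array([.5461,.0432,0]);Rz=R.from_euler("z",.119).as_matrix()
    T=lambda p:Rz.T@(p-o)
    # marker: plate rows; darkest narrow spot near the predicted line (lug at TCP, plate yaw=tool yaw)
    yax=-R.from_quat(s["tcp_rot"]).as_matrix()[:,1]; xax=R.from_quat(s["tcp_rot"]).as_matrix()[:,0]
    L=[];E=[]
    for x in np.arange(-.02,.0281,.004):
        p=s["eef_pos"]+xax*x-yax*.111;p[2]=.128
        u,v=wproj(s,p);v=int(round(v));us=np.arange(int(u)-9,int(u)+10)
        r=g[v,us];d=np.clip(np.median(r)-25-r,0,None)
        if d.max()>40: 
            i=d.argmax();k=slice(max(i-3,0),i+4);L.append(T(wpx(s,(us[k]*d[k]).sum()/d[k].sum(),v,.128)))
    for x in [*np.arange(-.066,-.043,.003),*np.arange(.035,.066,.003)]:
        u,v=wproj(s,o+Rz@[x,-.170,.12]);v=int(round(v));us=np.arange(int(u)-14,int(u)+15)
        r=cv2.GaussianBlur(g[v:v+1,us],(5,1),0)[0];dd=np.diff(r);i=dd.argmin()
        if dd[i]<-5 and 2<i<len(dd)-3:
            k=slice(i-2,i+3);wt=np.clip(-dd[k],0,None);E.append(T(wpx(s,((us[k]+.5)*wt).sum()/wt.sum(),v,.12)))
    L=np.array(L);E=np.array(E)
    print("L",L[:,:2].round(4).tolist());print("E",E[:,:2].round(4).tolist())
    def fit(P):
        a=np.polyfit(P[:,0],P[:,1],1)
        k=abs(P[:,1]-np.polyval(a,P[:,0]));q=P[k<=np.median(k)*2.5+1e-4];return np.polyfit(q[:,0],q[:,1],1)
    a,b=fit(L),fit(E);x=L[:,0].mean()
    print("slopes line,edge",a[0],b[0],"gap line-edge mm",1e3*(np.polyval(a,x)-np.polyval(b,x)),"x",x,s["eef_pos"],s["contact_force"],s["time"])
gap(sys.argv[1])
E
python3 gap.py 8
```

```text
L [[-0.027, -0.1566], [-0.0232, -0.1564], [-0.0195, -0.1565], [-0.0151, -0.1566], [-0.0115, -0.1566], [-0.0072, -0.1567], [-0.0029, -0.1566], [0.0006, -0.1566], [0.0047, -0.1566], [0.0088, -0.1566], [0.0129, -0.1567], [0.0169, -0.1567], [0.0209, -0.1567]]
E [[-0.0651, -0.1626], [-0.0633, -0.1708], [-0.0597, -0.1709], [-0.057, -0.1709], [-0.0544, -0.171], [-0.0509, -0.1709], [-0.0483, -0.1708], [-0.0449, -0.1709], [0.0352, -0.1707], [0.038, -0.1704], [0.0407, -0.1708], [0.0441, -0.1707], [0.0468, -0.1708], [0.0502, -0.1707], [0.0529, -0.1705], [0.0563, -0.1707], [0.059, -0.1706], [0.0624, -0.1706], [0.0651, -0.1706]]
slopes line,edge -0.003792392708655125 0.0013140307365372863 gap line-edge mm 14.118368189093955 x -0.003195046487708417 [ 0.5445 -0.0013  0.1465] [-1.5818  8.3161 12.1358] 16.05
```

Call:
{"method": "send_rows", "body": {
  "steps": [
    [0,0.004,0,-0.1,-1],
    [0,0.009,0,-0.3,-1],
    [0,0.0135,0,-0.3,-1],
    [0,0.0141,0,-0.3,-1],
    [0,0.0141,0,-0.3,-1],
    [0,0.0141,0,-0.3,-1]
  ]
}}

```text
time: 16.7
eef_pos: [0.546, -0.0146, 0.1465]
tcp_rot: [0.998, 0.061, 0.002, -0.003]
contact_force: [-1.2, 10.9, 12.6]
opening: 0.06
finger_force: 81.9
```

```bash
python3 gap.py 9
```

```text
L [[-0.0265, -0.17], [-0.0227, -0.1702], [-0.0189, -0.17], [-0.0145, -0.1701], [-0.0109, -0.1701], [-0.0066, -0.17], [-0.0024, -0.17], [0.0011, -0.1698], [0.0053, -0.1699], [0.0094, -0.17], [0.0134, -0.17], [0.0175, -0.1701], [0.0215, -0.17]]
E [[-0.063, -0.171], [-0.0603, -0.171], [-0.0572, -0.175], [-0.0546, -0.1754], [-0.0511, -0.1754], [-0.0485, -0.1755], [-0.0452, -0.1755], [0.0354, -0.1752], [0.0381, -0.175], [0.0415, -0.1752], [0.0442, -0.1752], [0.0475, -0.1749], [0.0502, -0.1752], [0.0535, -0.175], [0.0562, -0.175], [0.0595, -0.175], [0.0622, -0.1749], [0.0655, -0.175]]
slopes line,edge 0.001652058311419523 0.004749013328969416 gap line-edge mm 5.2878724381998925 x -0.0026416029529260842 [ 0.546  -0.0146  0.1465] [-1.2169 10.895  12.5548] 16.7
```

Run:
```python
from h import *
s=ctrl.get_state();g=cv2.imread("pics/w9.png").mean(2)
o=np.array([.5461,.0432,0]);Rz=R.from_euler("z",.119).as_matrix()
for x in (-.06,-.05,.038,.05,.06):
    u,v=wproj(s,o+Rz@[x,-.170,.12]);v=int(round(v));u=int(u);print(x,u,v,g[v,u-8:u+12].round())
```

```text
-0.06 468 297 [111. 112. 112. 115. 112. 113. 112. 112. 114. 102.  42.  33.  33.  32.
  33.  33.  33.  29.  31.  35.]
-0.05 471 285 [113. 115. 113. 113. 115. 114. 114. 114. 113. 109. 100. 156. 234. 242.
 117.  34.  32.  30.  33.  34.]
0.038 489 166 [114. 115. 116. 114. 114. 115. 114. 115. 115. 109. 100.  98. 226. 246.
 217.  32.  34.  33.  33.  34.]
0.05 491 148 [114. 114. 115. 115. 114. 116. 115. 115. 114. 106.  97. 137. 244. 237.
 151.  32.  33.  32.  33.  31.]
0.06 491 133 [112. 114. 113. 113. 113. 114. 112. 113. 112. 111. 101.  99. 180. 241.
 241.  89.  33.  36.  33.  33.]
```

```bash
cat > gap2.py <<'E'
import re
src=open("gap.py").read()
i=src.index("        r=cv2.Gauss");j=src.index("    L=np.array(L)")
new='''        r=g[v,us];m=np.median(r[:10]);i=np.argmax(abs(r-m)>5)
        f=np.clip((m-r[i])/(m-r[i+1]),0,1) if r[i+1]<r[i] else .5
        if i>3: E.append(T(wpx(s,us[i]+.5-f,v,.12)))
'''
open("gap3.py","w").write(src[:i]+new+src[j:])
E
python3 gap2.py; python3 gap3.py 10
```

```text
L [[-0.0265, -0.17], [-0.0227, -0.1699], [-0.019, -0.17], [-0.0145, -0.1701], [-0.0109, -0.17], [-0.0066, -0.17], [-0.0024, -0.17], [0.0011, -0.1698], [0.0053, -0.1699], [0.0094, -0.17], [0.0134, -0.17], [0.0175, -0.17], [0.0215, -0.17]]
E [[-0.0658, -0.1714], [-0.0622, -0.1623], [-0.0568, -0.1706], [-0.0543, -0.1718], [-0.0507, -0.171], [-0.0482, -0.1713], [-0.0448, -0.1714], [0.0352, -0.1706], [0.0379, -0.1708], [0.0413, -0.1707], [0.0439, -0.1705], [0.0473, -0.1708], [0.0499, -0.1708], [0.0532, -0.1706], [0.0559, -0.1709], [0.0592, -0.1709], [0.0618, -0.1708], [0.0651, -0.1705]]
slopes line,edge 0.00016797282328637422 -0.0008963365701074754 gap line-edge mm 0.7149184764057293 x -0.0026467228684973485 [ 0.546  -0.0146  0.1465] [-1.1356 11.4927 12.923 ] 16.75
```

Call:
{"method": "send_rows", "body": {
  "steps": [
    [0,0.0008,0,0,-1],
    [0,0.0008,0,0,-1],
    [0,0.0008,0,0,-1],
    [0,0.0008,0,0,-1]
  ]
}}

```text
time: 17.2
eef_pos: [0.546, -0.015, 0.1466]
tcp_rot: [0.998, 0.061, 0.002, -0.004]
contact_force: [-1.5, 11.2, 12.0]
opening: 0.06
finger_force: 81.9
```

```bash
python3 gap3.py 11
python3 - <<'E'
from h import *
# scraper upright & count bright/contrasty offcuts: compare with start
t=ctrl.read_camera("top").astype(float)
hsv=cv2.cvtColor(t.astype(np.uint8),cv2.COLOR_RGB2HSV)
m=((hsv[...,0]<22)&(hsv[...,1]>110)&(hsv[...,2]>150)).astype(np.uint8)
m[:,:150]=0;m[:,245:]=0
n,_,st,ce=cv2.connectedComponentsWithStats(m);print(st[st[:,4]>30],)
E
```

```text
L [[-0.0265, -0.1705], [-0.0227, -0.1705], [-0.0189, -0.1705], [-0.0145, -0.1706], [-0.0109, -0.1705], [-0.0066, -0.1704], [-0.0024, -0.1704], [0.0011, -0.1704], [0.0053, -0.1703], [0.0094, -0.1704], [0.0135, -0.1705], [0.0175, -0.1705], [0.0215, -0.1704]]
E [[-0.0654, -0.1682], [-0.0621, -0.1627], [-0.0567, -0.171], [-0.0542, -0.1721], [-0.0507, -0.171], [-0.0482, -0.1716], [-0.0447, -0.1708], [0.0352, -0.1707], [0.0379, -0.1708], [0.0413, -0.171], [0.0439, -0.1707], [0.0473, -0.1714], [0.0499, -0.1709], [0.0532, -0.1706], [0.0558, -0.1708], [0.0591, -0.1705], [0.0618, -0.1711], [0.0651, -0.1707]]
slopes line,edge 0.0021764392204446687 -0.013463729491204918 gap line-edge mm -0.3071520359207991 x -0.002633537638296302 [ 0.546  -0.015   0.1466] [-1.4858 11.1727 12.0231] 17.2
[[     0      0    640    400 254449]
 [   212    144     28     18    212]
 [   159    206     20     14    115]
 [   190    215     35     12    322]
 [   190    251     23     48    872]]
```

Run:
```python
import cv2,numpy as np
a=cv2.imread("pics/top0.png").astype(int);b=cv2.imread("pics/t5.png").astype(int)
d=(abs(a-b).max(2)>40).astype(np.uint8);d[:,:290]=0
n,_,st,ce=cv2.connectedComponentsWithStats(d)
print([(x.tolist(),c.round(0).tolist()) for x,c in zip(st[1:],ce[1:]) if x[4]>5])
```

```text
[([364, 164, 11, 8, 65], [369.0, 168.0]), ([367, 175, 14, 11, 69], [374.0, 180.0]), ([368, 194, 9, 8, 49], [372.0, 197.0]), ([335, 391, 24, 9, 67], [346.0, 394.0]), ([358, 390, 12, 10, 54], [362.0, 395.0]), ([290, 392, 1, 8, 8], [290.0, 396.0])]
```

```bash
python3 -c "
from plant import ctrl
print(ctrl.sign_off())"
```

```text
the job is handed in; nothing more can be done
None
```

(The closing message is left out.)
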